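# Bring the pipe flange round on the parts carousel and pick it for an order

## Task

Turn the parts carousel by its black knob until the compartment holding the pipe flange (the round plate with a thick tube standing up in its middle) sits squarely in the open front of the clear case, and let it stop there. Then lift the flange out and set it down flat, tube upwards, in the empty half of the cardboard tray.

Things in the scene. Friction and masses are not known exactly. Their poses are not given: they have to be found in the camera images.
- flange: Plain steel pipe flange, loose, 175-350 g: round plate 68 mm across, 8 mm thick, with a round hub 32 mm in diameter rising to 42 mm. Origin: centre of underside; z up through the hub. It starts under the clear top, 58-86 degrees left or right of the open front. The look-alike opposite is a bare plate without hub; other compartments hold a round sleeve, an elbow and a hexagon nut.
- case: Fixed clear case, 370 x 370 mm. Origin: on the carousel's axis, at table height; z up; -x points out of its open front, towards the robot. A clear top (upper face at 70 mm, lower at 66) covers all at x above -0.05 here; nothing is above the front. Walls at y = +-0.183, x = 0.183. On the axis, above the top, is the carousel's round black knob, 40 mm in diameter, from 88 to 133 mm above the table.
- carousel (a joint): Angle of the carousel, rad: 0 at the start, growing anticlockwise from above; turns over 170 degrees each way with the knob, lightly (0.05 N m), and stays where left. Grey round tray, 340 mm in diameter, floor 16 mm above the table, rim 36, dividers 42 mm; five equal compartments (72 degrees), a part near the middle of each, 115 mm from the axis, riding along.
- tray_spot (a point): Middle of the inner floor (4 mm above the table) of the empty half of a fixed cardboard tray, the half nearer the robot; inside 134 mm along x, 162 mm along y (axes of the tray; x points away from the robot, within 12 degrees; z up). Walls and divider 4 mm thick, up to 40 mm above the table. The far half holds a pipe nipple on a small plate.
Not all that is in view belongs to the job. What is shaped like the flange but yellow is not meant.

How it is judged:
On the way:
1. the flange, still lying in its compartment, has been brought round to the middle of the open front (its centre within 35 mm of the case's centre line) and the carousel stands still (y of flange in the frame of case between -0.035 and 0.035 m and x of flange in the frame of case between -0.15 and -0.08 m and z of flange in the frame of case below 0.024 m and (value of joint carousel above 0.5 rad or value of joint carousel below -0.5 rad) and velocity of joint carousel between -0.1 and 0.1 rad/s), for 0.2 s.
At the end, for the whole second after the job is handed in: The flange lies flat (within 8 degrees), tube upwards, on the floor of the empty half of the cardboard tray (its underside within 6 mm of the floor, its centre within 40 mm along the tray and 55 mm across it of the middle of that half), released and at rest (x of flange in the frame of tray_spot between -0.04 and 0.04 m and y of flange in the frame of tray_spot between -0.055 and 0.055 m and z of flange in the frame of tray_spot between -0.004 and 0.006 m and angle between flange's own z axis and vertical below 0.14 rad and linear speed of flange below 0.02 m/s and contact force between the fingers and flange below 0.1 N); the robot touches nothing.
It also fails if it takes over 48 s, if anything falls off the work surface, if the arm or the gripper's body presses on something with over 40 N, if the wrist force passes 120 N, or if a joint passes its speed limit or range.

## Robot

A 7-joint arm with a two-finger parallel gripper is mounted at the origin on the work surface. World frame = base frame: x ahead of the robot, y to its left, z up, the work surface at z = 0. Lengths are in m, angles in rad, forces in N, time in s.
With the tool pointing down it reaches from about 0.4 to 0.85 m from the base axis. Payload 4.5 kg.
Tool frame: the origin (TCP) lies at the very end of the fingers, on their centre line; the grasp point (between the pads) lies 19 mm behind it; x points along the fingers, y is the direction in which the jaws open and shut, and the axes are right-handed (so a half turn about x gives the same grasp; the last joint's range is limited). The gripper opens to 85 mm and grips with 20 to 120 N. Pads are 22 mm wide; open, the fingers measure 114 mm over their backs; the gripper's body (76 mm by 85 mm) begins 54 mm behind the grasp point. The pads swing forward as they close: fully open they stand 13 mm farther back than shut.
Start: joints at [0.034, 0.689, -0.195, 1.565, 0.157, 0.902, -0.215], TCP at [0.625, 0, 0.231] pointing down, gripper open.
Joint ranges: [-3.01, 3.01], [-0.46, 2.08], [-1.47, 1.51], [0.13, 2.56], [-1, 4.14], [0.04, 2.09], [-2.66, 2.66]. Speed limits (rad/s): [2.57, 2.57, 3.14, 3.14, 3.14, 3.14, 3.14].

## Interface

Orientations are given as [roll, pitch, yaw] about the fixed x, y, z axes, in that order (R = Rz(yaw) Ry(pitch) Rx(roll)).
In Python, from cell import r gives the robot as it stands.
- The arm moves only by the tool send_rows, never from a script. Its argument "commands" is a list of rows, each a list of 6 numbers: the shift along the tool's x, y, z each as a share of 0.15 m, from -1 to 1, then the turn, a rotation vector about the tool's x, y, z each as a share of 0.1 rad, from -1 to 1. A call has exactly 5 rows; each row shifts and turns the commanded pose from where the row before left it, along the tool's axes as they then stand; what a row does not reach is not made up. A row lasts 1/12 s, in which the tool goes at most 41.7 mm and 7.16 degrees, less where a joint would pass 70% of its speed; a pose out of reach is approached as far as the arm can. A call with a number of a shift or a turn outside -1 to 1 is refused whole. A call with a gripper value outside its range is refused whole. "grip" is the opening, from 0 (shut) to 1 (fully open), set as the call begins (left out, the last holds). The fingers move at their own pace and stop on an object; the grip force is fixed at half the most. Time passes only in rows, so rows that do not move let the fingers close, or fill a call up. It gives the time, the measured TCP pose, the force and the opening at its end, in the units of the state.
- r.observe(): the state, without advancing time (a new reading comes with each control period).
- r.get_image(name): name is "scene" or "side" or "wrist"; returns the picture (384x512x3 uint8, red, green, blue); there is no depth.
- r.calibration(name): a dict with "fx", "fy", "cx", "cy" (pixels), "xyz" and "attitude" of the camera in the world. Camera axes: x right, y down, z forward; pixel columns grow to the right and rows downward; lengths in m; the calibration is good to about 2 mm. A picture is of the moment at which its call begins: read the wrist's pose just before it. calibration takes no time and is no camera call; for the wrist camera it gives the pose at the moment of the call.
- r.hand_in(): hands the job in, once; it reports no verdict.
The state is a dict: "time_s": time; "q": joint angles; "qvel": joint speeds; "joint_torque": joint torques, N m; "ee_pos": TCP position; "tcp_rot": TCP orientation; "ft_force": force on the tool from outside, world axes, zero at the start; "ft_torque": the same for the moment, N m; "opening": finger opening in m.
Only numpy, scipy, OpenCV 4.12 (cv2) and the standard library are available. Lean on these libraries where they do the work, as an engineer would, in place of code of your own. Each camera call takes 0.05 s, during which the arm holds its last target. There are 200 camera calls.

## Working session

There is one attempt and no reset: what is moved stays moved. The work goes in short steps, Python scripts to look and compute and a tool call to move; the robot and the scene stay as the last step left them, time stands still between calls to the robot, and variables do not carry over. Pictures are saved under pics/ and viewed, about 8 in all and at most 12, crops included, and the job is handed in when it is done.

Besides the shell and the picture viewer there is one more tool, called after "Call:" as name(argument=value, ...), one argument or row to a line, values as JSON. send_rows: Moves the arm, as the interface text tells. Its arguments: {"type":"object","properties":{"commands":{"type":"array"},"grip":{"type":"number"}},"required":["commands"]}

```bash
mkdir -p pics; ls
python3 - <<'E'
from cell import r
import cv2
for n in ["scene","side"]:
    im=r.get_image(n); cv2.imwrite(f"pics/{n}0.png",im[:,:,::-1]); print(n,r.calibration(n))
print(r.calibration("wrist")); print(r.observe())
E
```

```text
pics
scene {'fx': 472.87757599476924, 'fy': 472.87757599476924, 'cx': 252.9585937249908, 'cy': 192.59573315418194, 'xyz': array([1.25503421, 0.53576774, 0.84319653]), 'attitude': array([-2.27379312,  0.00462936,  2.27152193])}
side {'fx': 488.24347285304447, 'fy': 488.24347285304447, 'cx': 248.19643545612013, 'cy': 180.228922111811, 'xyz': array([0.07231573, 0.73558816, 0.7161994 ]), 'attitude': array([-2.2021416 ,  0.02180533, -2.62468657])}
{'fx': 294.79858735181, 'fy': 294.79858735181, 'cx': 256.640742959165, 'cy': 195.5929545986315, 'xyz': array([0.62433284, 0.07228968, 0.37431998]), 'attitude': array([2.85395291e+00, 1.16462104e-03, 2.30862331e-04])}
{'time_s': 0.1, 'q': array([ 0.03381191,  0.68990154, -0.19454318,  1.56625035,  0.15728727,
        0.90250544, -0.21511854]), 'qvel': array([-1.72310316e-04, -2.03580525e-03,  1.08524063e-03, -1.87969545e-03,
       -1.87597950e-05,  4.82164584e-06,  7.25495502e-04]), 'joint_torque': array([-2.74651000e-03, -5.40603232e+01, -1.27131768e+00, -1.58985078e+01,
        9.34141979e-03,  4.37054478e-03,  9.81481946e-06]), 'ee_pos': array([ 6.24409249e-01, -3.68486573e-05,  2.30561188e-01]), 'tcp_rot': array([-1.51163311,  1.56912261, -3.08237237]), 'ft_force': array([-0.32397284,  0.30260521, -0.22455388]), 'ft_torque': array([ 0.00618722, -0.01126252,  0.03567545]), 'opening': 0.08531572835074151}
```

View pics/scene0.png

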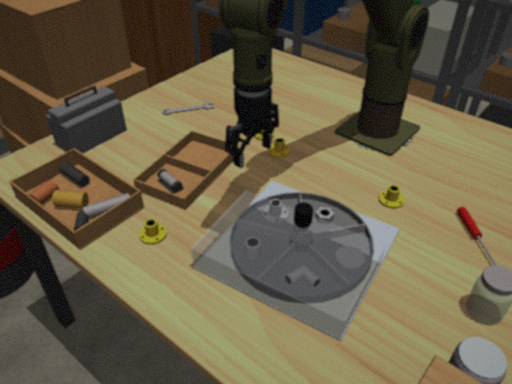

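View pics/side0.png

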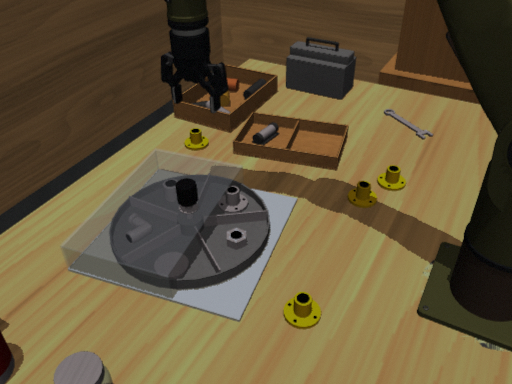

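The scene view shows the knob at about (303,208), the flange hub at (276,207) and the nut at (325,213). The empty tray half is at about (207,156). The side view shows the knob at (186,185), the flange hub at (233,190), the nut at (237,237) and the empty tray half at (318,140). Next I'll measure these and find the case edges.

```bash
cat > h.py <<'E'
import numpy as np, cv2
from scipy.spatial.transform import Rotation as R
from cell import r
def ray(c,u,v):
    d=R.from_euler('xyz',c['attitude']).apply([(u-c['cx'])/c['fx'],(v-c['cy'])/c['fy'],1]); return np.array(c['xyz']),d
def onz(c,u,v,z):
    o,d=ray(c,u,v); return o+d*(z-o[2])/d[2]
def tri(c1,p1,c2,p2):
    o1,d1=ray(c1,*p1); o2,d2=ray(c2,*p2)
    s=np.linalg.lstsq(np.c_[d1,-d2],o2-o1,rcond=None)[0]; a,b=o1+d1*s[0],o2+d2*s[1]
    return (a+b)/2,np.linalg.norm(a-b)
E
python3 - <<'E'
from h import *
np.set_printoptions(precision=4,suppress=True)
S,D=r.calibration('scene'),r.calibration('side')
def blob(n,box,f):
    im=cv2.imread(f'pics/{n}0.png'); x0,y0,x1,y1=box
    g=im[y0:y1,x0:x1].max(2); m=(g<f).astype(np.uint8)
    k,l,s,c=cv2.connectedComponentsWithStats(m); i=1+s[1:,4].argmax()
    print(n,s[i]+np.array([x0,y0,0,0,0]),c[i]+[x0,y0]); return c[i]+[x0,y0]
a=blob('scene',(285,195,322,235),35); b=blob('side',(168,170,205,215),35)
print('knob',tri(S,a,D,b))
print('flange hub top',tri(S,(276,203),D,(233,188)), 'nut',tri(S,(325,212),D,(237,234)))
print('hub z.058',onz(S,276,203,.058),onz(D,233,188,.058))
# case base corners from side & scene images
for n,c,ps in (('scene',S,[(198,262),(336,321),(398,234),(271,184)]),('side',D,[(76,268),(241,306),(299,198)])):
    for p in ps: print(n,p,onz(c,*p,0.0))
for p in [(137,182),(185,206),(238,155),(193,134)]: print('tray scene z.04',p,onz(S,*p,.04))
for p in [(235,153),(340,165),(348,124),(257,115),(299,122),(285,160)]: print('tray side',p,onz(D,*p,.04), onz(D,*p,0))
for n,box in(('scene',(130,125,245,210)),('side',(225,105,355,170))):
    im=cv2.imread(f'pics/{n}0.png');x0,y0,x1,y1=box
    cv2.imwrite(f'pics/{n}_t.png',cv2.resize(im[y0:y1,x0:x1],None,fx=6 if n=='scene' else 5,fy=6 if n=='scene' else 5,interpolation=cv2.INTER_CUBIC))
E
python3 - <<'E'
import cv2,numpy as np
a=cv2.imread('pics/scene_t.png');b=cv2.imread('pics/side_t.png')
print(a.shape,b.shape)
E
```

```text
scene [295 203  17  25 345] [302.8986 214.8145]
side [168 178  30  29 548] [185.6131 191.7044]
knob (array([0.586 , 0.1157, 0.1121]), np.float64(0.0032430389135820917))
flange hub top (array([0.5436, 0.0055, 0.0598]), np.float64(0.002677275756490468)) nut (array([0.4724, 0.1077, 0.0371]), np.float64(0.0009892588157287873))
hub z.058 [0.543  0.0058 0.058 ] [0.5453 0.0015 0.058 ]
scene (198, 262) [ 0.7729 -0.0452  0.    ]
scene (336, 321) [0.7028 0.2915 0.    ]
scene (398, 234) [0.3873 0.2721 0.    ]
scene (271, 184) [ 0.4358 -0.0939  0.    ]
side (76, 268) [0.7289 0.3149 0.    ]
side (241, 306) [0.3881 0.2384 0.    ]
side (299, 198) [ 0.429  -0.1028  0.    ]
tray scene z.04 (137, 182) [ 0.6999 -0.3475  0.04  ]
tray scene z.04 (185, 206) [ 0.6841 -0.177   0.04  ]
tray scene z.04 (238, 155) [ 0.4318 -0.2202  0.04  ]
tray scene z.04 (193, 134) [ 0.4379 -0.4001  0.04  ]
tray side (235, 153) [ 0.63   -0.1476  0.04  ] [ 0.6629 -0.1998  0.    ]
tray side (340, 165) [ 0.3757 -0.2206  0.04  ] [ 0.3937 -0.2771  0.    ]
tray side (348, 124) [ 0.4286 -0.419   0.04  ] [ 0.4497 -0.4873  0.    ]
tray side (257, 115) [ 0.6767 -0.3488  0.04  ] [ 0.7124 -0.413   0.    ]
tray side (299, 122) [ 0.553  -0.3672  0.04  ] [ 0.5814 -0.4324  0.    ]
tray side (285, 160) [ 0.5036 -0.178   0.04  ] [ 0.5291 -0.232   0.    ]
(510, 690, 3) (325, 650, 3)
```

```bash
cat >> h.py <<'E'
def go(p, yaw=0):
    """print offset to world point p in tool axes, in units of 0.15 m"""
    s=r.observe(); M=R.from_euler('xyz',s['tcp_rot']); d=np.array(p)-s['ee_pos']
    print('pos',s['ee_pos'].round(4),'t',s['time_s'],'toolY',M.as_matrix()[:,1].round(3),'tool x',M.as_matrix()[:,0].round(3),'shift tot',(M.inv().apply(d)/.15).round(3),'F',s['ft_force'].round(1),'q7',s['q'][6].round(2),'open',s['opening'].round(4))
E
python3 -c "
from h import *
go([.586,.116,.231])"
```

```text
Traceback (most recent call last):
  File "h.py", line 15, in go
    print('pos',s['ee_pos'].round(4),'t',s['time_s'],'toolY',M.as_matrix()[:,1].round(3),'tool x',M.as_matrix()[:,0].round(3),'shift tot',(M.inv().apply(d)/.15).round(3),'F',s['ft_force'].round(1),'q7',s['q'][6].round(2),'open',s['opening'].round(4))
                                                                                                                                                                                                                                    ^^^^^^^^^^^^^^^^^^
AttributeError: 'float' object has no attribute 'round'
```

View pics/scene_t.png

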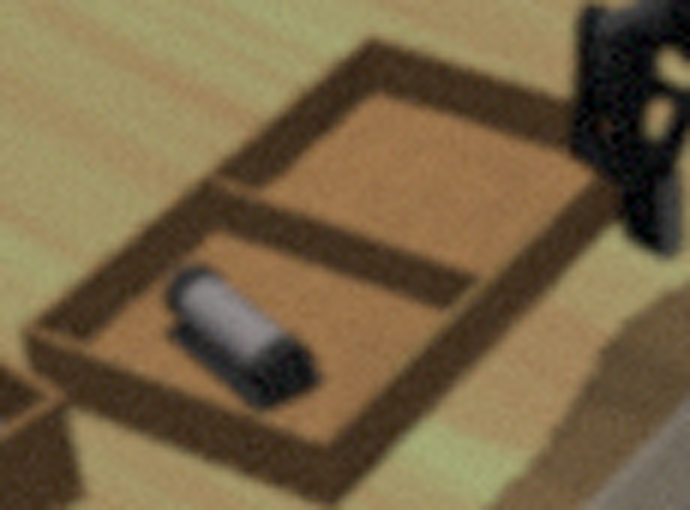

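The scene crop shows the tray's rim corners: near-left (375,42), divider ends (212,182) and (482,278), far-left (28,335). The finger hides the near-right corner. The empty half is at the top, and the far half holds the nipple.

```bash
sed -i "s/s\['opening'\].round(4)/round(s['opening'],4)/" h.py; python3 -c "
from h import *
S=r.calibration('scene')
P=[onz(S,130+u/6,125+v/6,.04) for u,v in [(375,42),(212,182),(482,278),(28,335),(340,475)]]
for p in P: print(p.round(4))
F=[onz(S,130+u/6,125+v/6,.004) for u,v in [(382,92),(262,190),(455,300),(592,180)]]
for p in F: print('floor',p.round(4))
go([.586,.116,.231])"
```

```text
[ 0.431  -0.4093  0.04  ]
[ 0.568  -0.3812  0.04  ]
[ 0.539 -0.228  0.04 ]
[ 0.7007 -0.3563  0.04  ]
[ 0.6765 -0.1788  0.04  ]
floor [ 0.4253 -0.4143  0.004 ]
floor [ 0.5257 -0.3978  0.004 ]
floor [ 0.5275 -0.2601  0.004 ]
floor [ 0.413  -0.2759  0.004 ]
pos [ 0.6244 -0.      0.2306] t 0.1 toolY [ 1.     0.    -0.002] tool x [-0.002 -0.    -1.   ] shift tot [-0.003 -0.256 -0.774] F [-0.3  0.3 -0.2] q7 -0.22 open 0.0853
```

Call:
send_rows(
  commands=[
    [0,-0.051,-0.155,0,0,0],
    [0,-0.051,-0.155,0,0,0],
    [0,-0.051,-0.155,0,0,0],
    [0,-0.051,-0.155,0,0,0],
    [0,-0.051,-0.155,0,0,0],
  ],
  grip=1,
)

```text
time_s: 0.52
ee_pos: [0.586, 0.1172, 0.2309]
tcp_rot: [-1.382, 1.57, -2.953]
ft_force: [0.7, 0.1, 0.4]
opening: 0.0853
```

Call:
send_rows(
  commands=[
    [0,0,0,0,0,0],
    [0,0,0,0,0,0],
    [0,0,0,0,0,0],
    [0,0,0,0,0,0],
    [0,0,0,0,0,0],
  ],
)

```text
time_s: 0.93
ee_pos: [0.5872, 0.1145, 0.2311]
tcp_rot: [0.036, 1.57, -1.537]
ft_force: [-1.3, -0.3, 0.2]
opening: 0.085
```

Run:
```python
from h import *
go([.586,.116,.1])
C=r.calibration('wrist'); im=r.get_image('wrist'); cv2.imwrite('pics/w1.png',im[:,:,::-1]); np.savez('w1.npz',**C); print(C)
```

```text
pos [0.5872 0.1145 0.2311] t 0.9333 toolY [ 1.    -0.002  0.   ] tool x [ 0.    -0.001 -1.   ] shift tot [ 0.874 -0.008 -0.011] F [-1.3 -0.3  0.2] q7 -0.41 open 0.085
{'fx': 294.79858735181, 'fy': 294.79858735181, 'cx': 256.640742959165, 'cy': 195.5929545986315, 'xyz': array([0.58702612, 0.18695183, 0.37484463]), 'attitude': array([ 2.85308379e+00, -5.49748400e-04, -2.31426986e-03])}
```

View pics/w1.png

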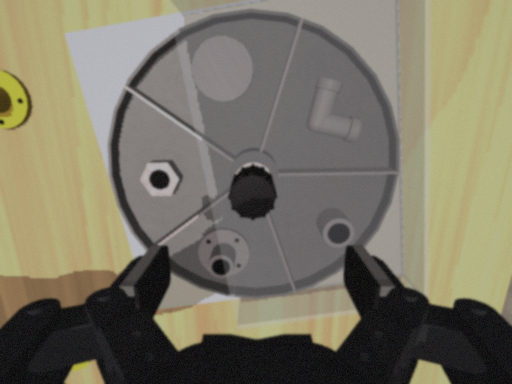

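The wrist view shows the knob at about (253,193) and the flange plate at (223,252) with its hub top at (221,266). The nut is at (160,179), the bare plate at (222,68), and the front edge of the clear top runs from (180,40) to (232,295). The flange is therefore about 60° round from the front, on the robot's right.

Run:
```python
from h import *
C=dict(np.load('w1.npz')); np.set_printoptions(precision=4,suppress=True)
for u,v in [(110,155),(398,160),(253,10),(250,297)]: print('rim',onz(C,u,v,.036))
print('knob top',onz(C,252,198,.133),'mid',onz(C,252.5,192,.11))
print('flange',onz(C,223,252,.024),onz(C,221,266,.058))
e1,e2=onz(C,180,40,.07),onz(C,230,285,.07); d=e1-e2; print('edge',e1,e2,np.degrees(np.arctan2(-d[0],d[1])))
a,b=onz(C,67,35,0),onz(C,130,240,0); d=a-b; print('base',a,b,np.degrees(np.arctan2(-d[0],d[1])))
```

```text
rim [0.4182 0.1356 0.036 ]
rim [0.7507 0.129  0.036 ]
rim [0.5838 0.282  0.036 ]
rim [ 0.5778 -0.0548  0.036 ]
knob top [0.583 0.113 0.133] mid [0.5831 0.1119 0.11  ]
flange [0.5425 0.0055 0.024 ] [0.5438 0.0044 0.058 ]
edge [0.5159 0.248  0.07  ] [ 0.5552 -0.014   0.07  ] 8.527409271084581
base [0.371  0.2674 0.    ] [0.411  0.0118 0.    ] 8.911303245595498
```

Call:
send_rows(
  commands=[
    [0.17,-0.01,0.005,0,0,0],
    [0.2,-0.01,0.005,0,0,0],
    [0.2,0,0,0,0,0],
    [0.18,0,0,0,0,0],
    [0.12,0,0,0,0,0],
  ],
)

```text
time_s: 1.4
ee_pos: [0.5827, 0.1136, 0.0983]
tcp_rot: [-1.219, 1.568, -2.791]
ft_force: [-0.2, 0.4, 0.1]
opening: 0.0857
```

Call:
send_rows(
  commands=[
    [0,0,0,0,0,0],
    [0,0,0,0,0,0],
    [0,0,0,0,0,0],
    [0,0,0,0,0,0],
    [0,0,0,0,0,0],
  ],
  grip=0,
)

```text
time_s: 1.82
ee_pos: [0.5834, 0.1148, 0.1027]
tcp_rot: [2.464, 1.571, 0.893]
ft_force: [-3.0, 0.3, 4.9]
opening: 0.0384
```

Call:
send_rows(
  commands=[
    [0,0,0,0,0,0],
    [0,0,0,0,0,0],
    [0,0,0,0,0,0],
    [0,0,0,0,0,0],
    [0,0,0,0,0,0],
  ],
)

```text
time_s: 2.23
ee_pos: [0.5834, 0.1147, 0.1027]
tcp_rot: [1.348, 1.571, -0.223]
ft_force: [-2.3, -0.9, 6.1]
opening: 0.039
```

Call:
send_rows(
  commands=[
    [0,0,0,0.2,0,0],
    [0,0,0,0.4,0,0],
    [0,0,0,0.6,0,0],
    [0,0,0,0.7,0,0],
    [0,0,0,0.7,0,0],
  ],
)

```text
time_s: 2.65
ee_pos: [0.5837, 0.1148, 0.1027]
tcp_rot: [2.252, 1.57, 0.418]
ft_force: [-2.6, -0.6, 5.0]
opening: 0.0382
```

Call:
send_rows(
  commands=[
    [0,0,0,0.7,0,0],
    [0,0,0,0.7,0,0],
    [0,0,0,0.7,0,0],
    [0,0,0,0.7,0,0],
    [0,0,0,0.7,0,0],
  ],
)

```text
time_s: 3.07
ee_pos: [0.584, 0.1146, 0.1027]
tcp_rot: [2.471, 1.57, 0.286]
ft_force: [-0.9, -1.6, 4.3]
opening: 0.0385
```

Call:
send_rows(
  commands=[
    [0,0,0,0.7,0,0],
    [0,0,0,0.7,0,0],
    [0,0,0,0.7,0,0],
    [0,0,0,0.7,0,0],
    [0,0,0,0.6,0,0],
  ],
)

```text
time_s: 3.48
ee_pos: [0.5842, 0.1143, 0.1027]
tcp_rot: [2.704, 1.569, 0.18]
ft_force: [-1.0, -2.8, 4.4]
opening: 0.0385
```

Call:
send_rows(
  commands=[
    [0,0,0,0.5,0,0],
    [0,0,0,0.4,0,0],
    [0,0,0,0.2,0,0],
    [0,0,0,0,0,0],
    [0,0,0,0,0,0],
  ],
)

```text
time_s: 3.9
ee_pos: [0.5843, 0.1142, 0.1027]
tcp_rot: [2.728, 1.569, 0.097]
ft_force: [-2.4, -2.6, 7.2]
opening: 0.0384
```

Call:
send_rows(
  commands=[
    [0,0,0,0,0,0],
    [0,0,0,0,0,0],
    [0,0,0,0,0,0],
    [0,0,0,0,0,0],
    [0,0,0,0,0,0],
  ],
)

```text
time_s: 4.32
ee_pos: [0.5843, 0.1142, 0.1027]
tcp_rot: [2.784, 1.569, 0.153]
ft_force: [-1.6, -2.1, 7.1]
opening: 0.0382
```

Run:
```python
from h import *
go([.584,.113,.22]); print(np.degrees(r.observe()['qvel']).round(2))
C=r.calibration('wrist'); im=r.get_image('wrist'); cv2.imwrite('pics/w2.png',im[:,:,::-1]); np.savez('w2.npz',**C)
im=r.get_image('side'); cv2.imwrite('pics/s2.png',im[:,:,::-1])
a=np.hstack([cv2.imread('pics/w2.png'),cv2.imread('pics/s2.png')[100:340,50:338].repeat(1,0)]) if 0 else None
```

```text
pos [0.5843 0.1142 0.1027] t 4.3167 toolY [ 0.489 -0.873  0.001] tool x [ 0.002  0.    -1.   ] shift tot [-0.782  0.007  0.005] F [-1.6 -2.1  7.1] q7 -1.16 open 0.0382
[ 0.09  0.14  0.03 -0.07 -0.02 -0.    0.07]
```

View pics/w2.png

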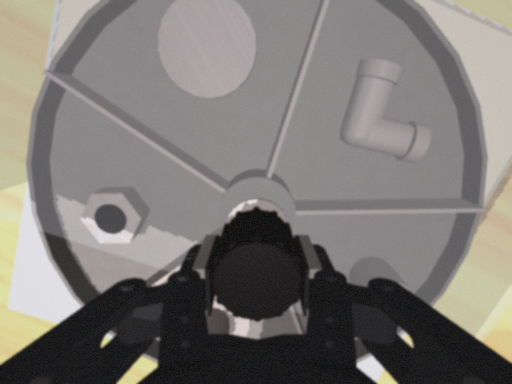

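Call:
send_rows(
  commands=[
    [0,0,0,0,0,0],
    [0,0,0,0,0,0],
    [0,0,0,0,0,0],
    [0,0,0,0,0,0],
    [0,0,0,0,0,0],
  ],
  grip=1,
)

```text
time_s: 4.83
ee_pos: [0.5839, 0.1151, 0.1009]
tcp_rot: [-2.955, 1.57, 0.698]
ft_force: [-0.2, 0.9, -0.5]
opening: 0.0852
```

Call:
send_rows(
  commands=[
    [0,0,0,0,0,0],
    [0,0,0,0,0,0],
    [-0.1,0,0,0,0,0],
    [-0.2,0,0,0,0,0],
    [-0.2,0,0,0,0,0],
  ],
)

```text
time_s: 5.25
ee_pos: [0.5827, 0.1146, 0.1756]
tcp_rot: [-0.275, 1.568, -2.905]
ft_force: [0.8, 0.4, 0.3]
opening: 0.0855
```

Call:
send_rows(
  commands=[
    [-0.2,0,0,0.6,0,0],
    [-0.1,0,0,0.8,0,0],
    [0,0,0,0.8,0,0],
    [0,0,0,0.8,0,0],
    [0,0,0,0.6,0,0],
  ],
)

```text
time_s: 5.67
ee_pos: [0.5838, 0.1149, 0.2213]
tcp_rot: [-2.858, 1.57, 0.431]
ft_force: [0.4, 0.9, 0.0]
opening: 0.0854
```

Call:
send_rows(
  commands=[
    [0,0,0.154,0,0,0],
    [0,0,0.154,0,0,0],
    [0,0,0.154,0,0,0],
    [0,0,0.154,0,0,0],
    [0,0,0.154,0,0,0],
  ],
)

```text
time_s: 6.08
ee_pos: [0.4684, 0.0973, 0.2208]
tcp_rot: [-3.084, 1.571, 0.208]
ft_force: [1.1, 0.8, -0.1]
opening: 0.0855
```

Call:
send_rows(
  commands=[
    [0,0,0,0,0,0],
    [0,0,0,0,0,0],
    [0,0,0,0,0,0],
    [0,0,0,0,0,0],
    [0,0,0,0,0,0],
  ],
)

```text
time_s: 6.5
ee_pos: [0.4707, 0.0976, 0.2208]
tcp_rot: [3.054, 1.57, 0.063]
ft_force: [-0.1, -0.5, -0.2]
opening: 0.0857
```

Run:
```python
from h import *
go([.470,.0955,.033])
C=r.calibration('wrist'); im=r.get_image('wrist'); cv2.imwrite('pics/w3.png',im[:,:,::-1]); np.savez('w3.npz',**C)
```

```text
pos [0.4707 0.0976 0.2208] t 6.5 toolY [ 0.15  -0.989  0.   ] tool x [ 0.001  0.    -1.   ] shift tot [1.252 0.013 0.008] F [-0.1 -0.5 -0.2] q7 -1.45 open 0.0857
```

View pics/w3.png

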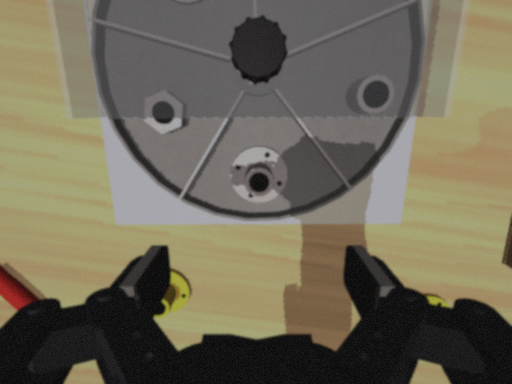

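The flange sits in the middle of the open front: plate at (259,174), hub top at (259,181), clear top edge at v≈117. It is centred between the case's side edges.

Run:
```python
from h import *
C=dict(np.load('w3.npz'))
h=onz(C,259,181,.058); p=onz(C,259,174,.024); print(h,p)
d=h[:2]-[.584,.113]; a=np.radians(8.7); print('case xy',d@[np.cos(a),np.sin(a)],d@[-np.sin(a),np.cos(a)])
go([h[0],h[1],.033])
```

```text
[0.46897648 0.09493165 0.058     ] [0.46934698 0.09467187 0.024     ]
case xy -0.11643307936606082 -0.0004619020724524539
pos [0.4705 0.0975 0.2207] t 6.55 toolY [ 0.15  -0.989  0.   ] tool x [ 0.001 -0.    -1.   ] shift tot [1.252 0.016 0.014] F [-0.6  0.2  0.9] q7 -1.45 open 0.0857
```

Call:
send_rows(
  commands=[
    [0.15,0.016,0.014,0,0,0],
    [0.22,0,0,0,0,0],
    [0.22,0,0,0,0,0],
    [0.2,0,0,0,0,0],
    [0.15,0,0,0,0,0],
  ],
)

```text
time_s: 6.97
ee_pos: [0.4678, 0.0947, 0.0776]
tcp_rot: [-0.001, 1.57, -2.991]
ft_force: [0.5, 0.4, 0.6]
opening: 0.0852
```

Call:
send_rows(
  commands=[
    [0.12,0,0,0,0,0],
    [0.1,0,0,0,0,0],
    [0.07,0,0,0,0,0],
    [0.02,0,0,0,0,0],
    [0,0,0,0,0,0],
  ],
)

```text
time_s: 7.38
ee_pos: [0.4679, 0.0947, 0.0327]
tcp_rot: [0.017, 1.57, -2.974]
ft_force: [0.8, 0.4, -1.1]
opening: 0.0855
```

Call:
send_rows(
  commands=[
    [0,0,0,0,0,0],
    [0,0,0,0,0,0],
    [0,0,0,0,0,0],
    [0,0,0,0,0,0],
    [0,0,0,0,0,0],
  ],
  grip=0,
)

```text
time_s: 7.8
ee_pos: [0.4683, 0.0949, 0.0342]
tcp_rot: [-2.999, 1.569, 0.293]
ft_force: [-0.4, -0.1, 5.5]
opening: 0.0305
```

Call:
send_rows(
  commands=[
    [0,0,0,0,0,0],
    [0,0,0,0,0,0],
    [0,0,0,0,0,0],
    [0,0,0,0,0,0],
    [0,0,0,0,0,0],
  ],
)

```text
time_s: 8.22
ee_pos: [0.4682, 0.0949, 0.0342]
tcp_rot: [-2.947, 1.569, 0.346]
ft_force: [-0.1, -0.3, 5.8]
opening: 0.0301
```

Call:
send_rows(
  commands=[
    [-0.05,0,0,0,0,0],
    [-0.12,0,0,0,0,0],
    [-0.2,0,0,0,0,0],
    [-0.2,0,0,0,0,0],
    [-0.2,0,0,0,0,0],
  ],
)

```text
time_s: 8.63
ee_pos: [0.467, 0.0946, 0.1502]
tcp_rot: [-0.084, 1.569, -3.075]
ft_force: [0.7, 0.3, -2.7]
opening: 0.03
```

Call:
send_rows(
  commands=[
    [-0.2,0,0,0,0,0],
    [-0.1,0,0,0,0,0],
    [0,0,0,0,0,0],
    [0,0,0,0,0,0],
    [0,0,0,0,0,0],
  ],
)

```text
time_s: 9.05
ee_pos: [0.4667, 0.0948, 0.1929]
tcp_rot: [-0.026, 1.569, -3.017]
ft_force: [-0.8, 0.0, -2.3]
opening: 0.0304
```

Run:
```python
from h import *
go([.4836,-.3115,.2])
```

```text
pos [0.4667 0.0948 0.1929] t 9.05 toolY [ 0.151 -0.989 -0.   ] tool x [-0.002 -0.    -1.   ] shift tot [-0.047  2.695  0.297] F [-0.8  0.  -2.3] q7 -1.41 open 0.0304
```

Call:
send_rows(
  commands=[
    [0,0.08,0.01,0,0,0],
    [0,0.14,0.02,0,0,0],
    [0,0.2,0.02,0,0,0],
    [0,0.24,0.025,0,0,0],
    [0,0.24,0.025,0,0,0],
  ],
)

```text
time_s: 9.47
ee_pos: [0.472, -0.0417, 0.192]
tcp_rot: [-0.264, 1.567, 3.031]
ft_force: [0.9, -0.5, -2.6]
opening: 0.0303
```

Call:
send_rows(
  commands=[
    [0,0.24,0.025,0,0,0],
    [0,0.24,0.025,0,0,0],
    [0,0.24,0.025,0,0,0],
    [0,0.24,0.025,0,0,0],
    [0,0.24,0.025,0,0,0],
  ],
)

```text
time_s: 9.88
ee_pos: [0.4803, -0.223, 0.1917]
tcp_rot: [-0.631, 1.566, 2.661]
ft_force: [0.5, 0.2, -3.1]
opening: 0.0301
```

Call:
send_rows(
  commands=[
    [0,0.22,0.025,0,0,0],
    [0,0.18,0.02,0,0,0],
    [0,0.13,0.015,0,0,0],
    [0,0.065,0.01,0,0,0],
    [0,0,0,0,0,0],
  ],
)

```text
time_s: 10.3
ee_pos: [0.4832, -0.3139, 0.1921]
tcp_rot: [-0.074, 1.568, -3.069]
ft_force: [-0.4, -0.8, -2.7]
opening: 0.0299
```

Call:
send_rows(
  commands=[
    [0,0,0,0,0,0],
    [0,0,0,0,0,0],
    [0,0,0,0,0,0],
    [0,0,0,0,0,0],
    [0,0,0,0,0,0],
  ],
)

```text
time_s: 10.72
ee_pos: [0.4852, -0.3104, 0.1939]
tcp_rot: [-2.017, 1.57, 1.277]
ft_force: [0.0, -0.7, -2.4]
opening: 0.0303
```

Run:
```python
from h import *
go([.4836,-.3115,.2])
C=r.calibration('wrist'); im=r.get_image('wrist'); cv2.imwrite('pics/w4.png',im[:,:,::-1]); np.savez('w4.npz',**C)
```

```text
pos [ 0.4852 -0.3104  0.1939] t 10.7167 toolY [ 0.152 -0.988 -0.001] tool x [ 0.     0.001 -1.   ] shift tot [-0.041  0.006  0.012] F [ 0.  -0.7 -2.4] q7 -0.76 open 0.0303
```

View pics/w4.png

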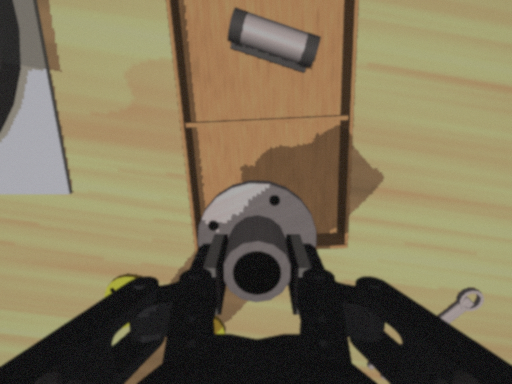

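The flange is held upright. The tray divider's top runs from (187,124) to (348,117), and the near outer corners are at about (196,247) and (346,245).

Run:
```python
from h import *
C=dict(np.load('w4.npz'))
a,b=onz(C,187,124,.04),onz(C,348,117,.04); n=onz(C,347,238,.04); n2=onz(C,196,247,.04)
print(a,b,n,n2,np.linalg.norm(a-b))
y=(a-b)[:2]/np.linalg.norm((a-b)[:2]); x=np.array([y[1],-y[0]])
m=(a+b)[:2]/2-x*.069; print('yaw',np.degrees(np.arctan2(x[1],x[0])),'spot',m,'near mid - expected', m-x*.071,(n+n2)/2)
go([m[0],m[1],.025])
```

```text
[ 0.5314604  -0.23381596  0.04      ] [ 0.56199044 -0.38855088  0.04      ] [ 0.43648231 -0.41811301  0.04      ] [ 0.40048203 -0.25513091  0.04      ] 0.15771804059767847
yaw 11.16140588467003 spot [ 0.4790305  -0.32453999] near mid - expected [ 0.40937341 -0.33828372] [ 0.41848217 -0.33662196  0.04      ]
pos [ 0.4851 -0.3107  0.1939] t 10.7667 toolY [ 0.151 -0.988 -0.   ] tool x [ 0.  0. -1.] shift tot [1.126 0.085 0.054] F [-0.7  0.6 -2.5] q7 -0.76 open 0.0301
```

Call:
send_rows(
  commands=[
    [0.1,0.04,0.02,0,0,0],
    [0.18,0.035,0.015,0,0,0],
    [0.2,0,0,0,0,0],
    [0.2,0,0,0,0,0],
    [0.15,0,0,0,0,0],
  ],
)

```text
time_s: 11.18
ee_pos: [0.4809, -0.3228, 0.0674]
tcp_rot: [-0.872, 1.569, 2.421]
ft_force: [0.1, 0.4, -2.5]
opening: 0.0301
```

Call:
send_rows(
  commands=[
    [0.1,0,0,0,0,0],
    [0.08,0,0,0,0,0],
    [0.05,0,0,0,0,0],
    [0.03,0,0,0,0,0],
    [0.02,0,0,0,0,0],
  ],
)

```text
time_s: 11.6
ee_pos: [0.4818, -0.3237, 0.0274]
tcp_rot: [2.435, 1.57, -0.555]
ft_force: [-0.4, -0.4, -2.6]
opening: 0.0301
```

Call:
send_rows(
  commands=[
    [0.02,0,0,0,0,0],
    [0,0,0,0,0,0],
    [0,0,0,0,0,0],
    [0,0,0,0,0,0],
    [0,0,0,0,0,0],
  ],
)

```text
time_s: 12.02
ee_pos: [0.4817, -0.3237, 0.0248]
tcp_rot: [2.5, 1.57, -0.49]
ft_force: [0.8, -0.3, -1.2]
opening: 0.0303
```

Call:
send_rows(
  commands=[
    [0.008,0,0,0,0,0],
    [0.008,0,0,0,0,0],
    [0,0,0,0,0,0],
    [0,0,0,0,0,0],
    [0,0,0,0,0,0],
  ],
)

```text
time_s: 12.43
ee_pos: [0.4816, -0.3236, 0.0223]
tcp_rot: [2.591, 1.57, -0.4]
ft_force: [-0.9, 0.9, 4.1]
opening: 0.0303
```

Call:
send_rows(
  commands=[
    [0,0,0,0,0,0],
    [0,0,0,0,0,0],
    [0,0,0,0,0,0],
    [0,0,0,0,0,0],
    [0,0,0,0,0,0],
  ],
  grip=0.75,
)

```text
time_s: 12.85
ee_pos: [0.4814, -0.3235, 0.0218]
tcp_rot: [2.737, 1.571, -0.254]
ft_force: [0.6, 0.3, 0.0]
opening: 0.0643
```

Call:
send_rows(
  commands=[
    [-0.03,0,0,0,0,0],
    [-0.1,0,0,0,0,0],
    [-0.2,0,0,0,0,0],
    [-0.2,0,0,0,0,0],
    [-0.2,0,0,0,0,0],
  ],
)

```text
time_s: 13.27
ee_pos: [0.481, -0.3233, 0.1327]
tcp_rot: [-0.722, 1.57, 2.57]
ft_force: [1.1, -0.1, -0.6]
opening: 0.0642
```

Call:
send_rows(
  commands=[
    [-0.2,0,-0.2,0,0,0],
    [-0.2,0,-0.2,0,0,0],
    [-0.1,0,0,0,0,0],
    [0,0,0,0,0,0],
    [0,0,0,0,0,0],
  ],
)

```text
time_s: 13.68
ee_pos: [0.5398, -0.3147, 0.2062]
tcp_rot: [2.383, 1.569, -0.607]
ft_force: [-0.4, 0.0, -1.0]
opening: 0.0639
```

Run:
```python
from h import *
go([.479,-.3245,.2])
a=r.get_image('side')[90:190,210:370,::-1]; b=r.get_image('scene')[115:215,120:260,::-1]
cv2.imwrite('pics/end.png',np.hstack([cv2.resize(np.ascontiguousarray(i),None,fx=2.6,fy=2.6,interpolation=cv2.INTER_CUBIC) for i in (a,b)]))
```

```text
pos [ 0.5398 -0.3147  0.2062] t 13.6833 toolY [ 0.151 -0.989  0.001] tool x [ 0.001 -0.001 -1.   ] shift tot [0.041 0.004 0.411] F [-0.4  0.  -1. ] q7 -0.8 open 0.0639
```

View pics/end.png

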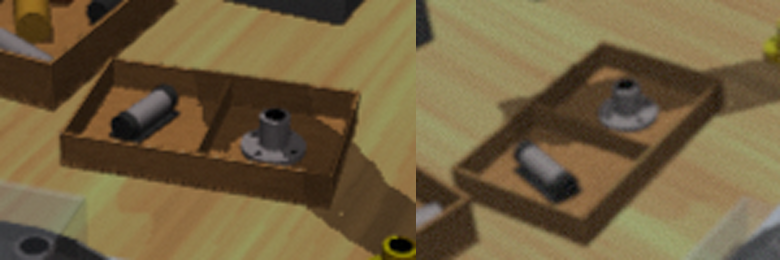

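Both views show the flange flat and tube up in the near half of the tray, clear of the walls, with the arm away. Handing in.

```bash
python3 -c "
from h import *
print(r.hand_in())"
```

```text
the job is handed in; nothing more can be done
None
```

I turned the carousel about 60.5° clockwise by its knob and let it stop, then lifted the flange out by its hub. It is now lying flat, tube up, in the near half of the cardboard tray. I handed the job in at about 13.8 s of the 48 s allowed; the system gives no verdict.

- **Flange at the open front:** the wrist camera put it at x = -0.116 m and y ≈ 0 in the case's frame, inside the limits. The carousel was still when I measured.
- **Grasp and placing:** the fingers closed to 30 mm on the 32 mm hub. I released only once the force showed the flange touching the tray floor. Wrist force stayed below about 8 N in the readings after each move.
- **Final look:** both fixed cameras show the flange flat, upright and clear of the walls, with the gripper open and the arm raised clear. I judged this by eye and did not measure its final position or tilt.
- **One disagreement:** my two estimates of the tray half's middle differed by about 14 mm. I set the flange at (0.482, -0.323), nearer the second (wrist camera) one; either way it is well inside the 40 mm and 55 mm limits.

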